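# Re-seat the slipped lid of a sample dish

## Robot

A 7-joint arm with a two-finger parallel gripper is mounted at the origin on a cart in front of the work surface, level with it; the furniture and walls round the work are solid. World frame = base frame: x ahead of the robot, y to its left, z up, the work surface at z = 0. Lengths are in m, angles in rad, forces in N, time in s.
With the tool pointing down it reaches from about 0.425 to 0.925 m from the base axis. Payload 6.8 kg.
Tool frame: the origin (TCP) lies on the front face of the gripper's body, between the roots of the fingers; the fingertips stand 73 mm ahead of it and the grasp point (between the pads) lies 54 mm ahead of it (env.nose_length is the distance from the TCP to the fingertips, in m); z points along the fingers, y is the line along which they close (so a half turn about z gives the same grasp; the last joint's range is limited). The gripper opens to 85 mm and grips with 20 to 120 N. Pads are 22 mm wide; open, the fingers measure 114 mm over their backs; the gripper's body (76 mm by 85 mm) begins 54 mm behind the grasp point. The pads swing forward as they close: fully open they stand 13 mm farther back than shut.
Start: joints at [-1.219, 0.477, 0.022, 1.555, -0.011, 1.109, -0.083], TCP at [0.3, 0.605, 0.304] pointing down, gripper open.
Joint ranges: [-2.96, 2.96], [-0.34, 2.1], [-1.41, 1.46], [0.24, 2.44], [-1.37, 4.51], [0.17, 1.92], [-2.96, 2.96]. Speed limits (rad/s): [2.39, 2.39, 3.14, 3.14, 3.14, 3.14, 3.14].

## Interface

Orientations are given as a unit quaternion [w, x, y, z].
In Python, from cell import env, kin, camera, calibration, job gives the robot as it stands. The module is installed in compiled form; this text tells all that it offers. Calls block until the motion is done:
- env.reach(position, orientation): joint-space move of the TCP to a pose.
- env.movel(position, velocity=0.15, rot=None, stop_force=None): straight line of the TCP; rot=None keeps the orientation; velocity is the mean speed in m/s. With stop_force (N) it stops when the force on the tool has changed by that much, and returns True; else False.
- env.goto_joints(angles): joint-space move.
- env.grip(opening, f_grip=None): finger opening in m; f_grip is the grip in N (None keeps the last); returns when the fingers have stopped.
- env.dwell(seconds).
- kin.inverse_kinematics(position, orientation): joint angles nearest the present ones, or None.
- env.get_state(): the state.
- camera(name): name is "side" or "top"; returns (picture, depth): 420x560x3 uint8, blue, green, red; 420x560 float32, m along the optical axis (not along the pixel's ray), 0 where there is no reading.
- calibration(name): a dict with "fx", "fy", "cx", "cy" (pixels), "rvec" (rotation vector, rad) and "tvec" (3), from world to camera coordinates, as OpenCV has them. Camera axes: x right, y down, z forward; pixel columns grow to the right and rows downward; lengths in m; the calibration is good to about 2 mm. A picture is of the moment at which its call begins. calibration takes no time and is no camera call.
A pose or a line that the arm cannot do raises env.PlanningError and nothing moves.
- job.job_done(): hands the job in; it is judged then, once.
The state is a dict: "time": time; "qpos": joint angles; "joint_velocities": joint speeds; "joint_torque": joint torques, N m; "tcp_pos": TCP position; "orientation": TCP orientation; "force": force on the tool from outside, world axes, zero at the start; "torque": the same for the moment, N m; "opening": finger opening in m; "gripper_force": force on a finger pad.
Only numpy, scipy, OpenCV 4.12 (cv2) and the standard library are available. Lean on these libraries where they do the work, as an engineer would, in place of code of your own. Each camera call takes 0.05 s, during which the arm holds its last target. There are 200 camera calls.

## Task

Two round lidded sample dishes stand on the bench; on one of them the lid has slipped off-centre and left a gap. Take that lid by its upright tab, tip it up edge-first (tab side rising, opposite edge staying down at rim height), then raise the whole lid just clear of the dish, about 2 cm and never more than 5 cm, and lower it back level and centred on its dish before letting go. Do not shove either dish or knock over or displace the spool and sanding block nearby.

Things in the scene. Friction and masses are not known exactly. Their poses are not given: they have to be found in the camera images.
- dish: the open-topped round steel dish whose lid has slipped: 94 mm outer diameter at the rim, 28 mm high, wall 4 mm, 0.6 kg, loose on the bench, with a flat white sample puck inside. Origin: centre of its underside; z up
- dish_rim (a point): centre of the mouth of that dish, in the plane of its rim, 28 mm above its underside
- lid: the slipped lid: plain grey plastic flat disc, 104 mm diameter, 6 mm thick, no skirt, about 0.1 kg, lying loose and flat on the dish's rim, 20 to 28 mm off-centre, with an upright tab near its edge. Origin: centre of the disc's underside (in the rim plane when the lid rests on the dish). z up; -x points from the centre to the tab, +x to the opposite edge
- lid_tab (a point): middle of the tab, 38 mm from the disc's centre along the lid's -x, 20 mm above the disc's underside; axes as the lid's. The tab is a block 24 mm long along x (radial), 12 mm thick along y, its top 29 mm above the disc's upper face. Pinch it across its thickness from above, fingers on either side over the disc; 40 N holds it firmly and the lid turns with the fingers
- lid_far (a point): point on the lower edge of the lid opposite the tab: 52 mm from the disc's centre along the lid's +x, on the underside
- other_dish: a second, identical dish whose lid sits properly centred (do not touch): 104 mm across the lid, 63 mm high with its tab, lid and dish in one. Origin: centre of its underside
- spool_solder: small grey-white spool, 54 mm diameter, 32 mm high, standing behind the dishes; leave it alone. Origin: centre of its underside
- sanding_block: black sanding block, 112x66x36 mm, behind the dishes; leave it alone. Origin: centre of its underside
Things that resemble listed ones, but are neither listed nor needed, are in the scene too. What is shaped like the dish but orange or purple is not meant.

How it is judged:
On the way, in this order (a step that is already met when the one before it is completed fails the run):
1. the lid is tipped edge-first: tilted more than 6 degrees with the edge opposite the tab less than 7 mm above the rim plane (angle between lid's own z axis and vertical above 0.105 rad and z of lid_far in the frame of dish_rim below 0.007 m and z of lid_tab in the frame of dish_rim above 0.026 m), for 0.1 s.
2. the whole lid is clear of the dish: tab side and opposite edge both more than 10 mm above the rim plane (z of lid_far in the frame of dish_rim above 0.01 m and z of lid_tab in the frame of dish_rim above 0.03 m and contact force between lid and dish below 0.05 N), for 0.1 s.
3. still held in the fingers, the lid is lowered to less than 8 mm above the rim, level within 10 degrees and centred within 13 mm (contact force between the fingers and lid above 0.5 N and horizontal distance between lid and dish_rim below 0.013 m and z of lid in the frame of dish_rim below 0.008 m and z of lid_far in the frame of dish_rim below 0.009 m and angle between lid's own z axis and vertical below 0.175 rad), for 0.05 s.
At the end, for the whole second after the job is handed in: The lid lies at rest, flat on the rim of its dish (within 4 mm of the rim height, within 3 degrees of level) and centred on it within 12 mm; the dish stands upright within 25 mm of where it stood (horizontal distance between lid and dish_rim below 0.012 m and z of lid in the frame of dish_rim between -0.004 and 0.004 m and angle between each of lid, dish's own z axis and vertical below 0.06 rad and linear speed of lid below 0.02 m/s and distance of dish from where it was at the start of the episode below 0.025 m); the robot touches nothing.
It fails at once if the lid is raised more than 70 mm above the rim (z of lid in the frame of dish_rim above 0.07 m).
It fails at once if the dish is shoved more than 30 mm (distance of dish from where it was at the start of the episode above 0.03 m).
It fails at once if the other dish is moved more than 20 mm (distance of other_dish from where it was at the start of the episode above 0.02 m).
It fails at once if the spool or the sanding block is moved more than 20 mm or tipped over (distance of any of spool_solder, sanding_block from where it was at the start of the episode above 0.02 m or angle between any of spool_solder, sanding_block's own z axis and vertical above 0.5 rad).
It also fails if it takes over 35 s, if anything falls off the work surface, if the arm or the gripper's body presses on something with over 40 N, if the wrist force passes 120 N, or if a joint passes its speed limit or range.

## Working session

There is one attempt and no reset: what is moved stays moved. The work goes in short steps, each a Python script; the robot and the scene stay as the last script left them, time stands still between calls to the robot, and variables do not carry over. Pictures are saved under pics/ and viewed, at most 10 in all, crops included, and the job is handed in when it is done.

```bash
mkdir -p pics; cat > h.py <<'E'
import numpy as np, cv2
from cell import env, kin, camera, calibration, job
def cal(n):
    c=calibration(n); R=cv2.Rodrigues(np.array(c['rvec'],float))[0]; return c,R,np.array(c['tvec'],float).ravel()
def cloud(n,d):
    c,R,t=cal(n); v,u=np.mgrid[:d.shape[0],:d.shape[1]]
    P=np.stack([(u-c['cx'])/c['fx']*d,(v-c['cy'])/c['fy']*d,d],-1)
    W=(P-t)@R; W[d<=0]=np.nan; return W
E
python3 - <<'E'
from h import *
for n in("top","side"):
    p,d=camera(n); cv2.imwrite(f"pics/{n}0.png",p); np.save(f"{n}0.npy",d)
    c,R,t=cal(n); print(n,-R.T@t,R[2],c['fx'])
print(env.get_state()['time'],env.nose_length)
E
```

```text
top [ 0.48736953 -0.10099577  0.89567247] [ 0.08894454 -0.00393004 -0.99602883] 428.1115174308831
side [0.14913928 0.61570572 0.50813962] [ 0.45700728 -0.75753625 -0.46613643] 442.0021692664488
0.1 0.0726
```

View pics/top0.png

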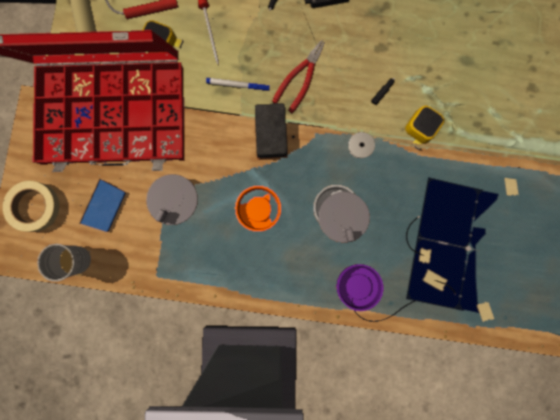

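View pics/side0.png

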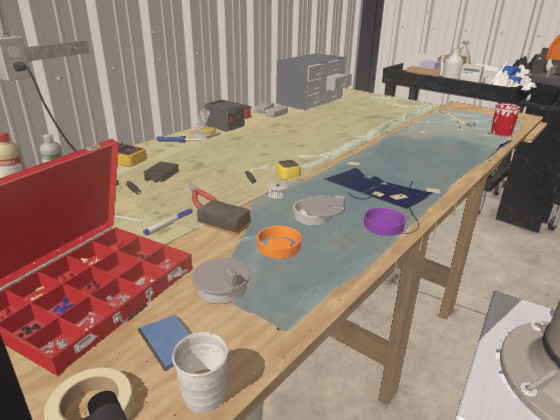

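The top view shows the slipped lid at about px (342,216), with its tab at (349,236). The dish rim shows as a crescent at upper left, around (325,195). The centred dish is at (172,199), the spool at (361,145) and the sanding block at (271,130). Next I'll get these from depth.

```bash
python3 - <<'E'
from h import *
p=cv2.imread("pics/top0.png"); d=np.load("top0.npy"); W=cloud("top",d)
s=W[175:260,295:390]; z=s[...,2]
print("hist",np.histogram(z[np.isfinite(z)],bins=np.arange(-.01,.08,.005)))
def circ(m):
    m=m.astype(np.uint8); n,l,st,c=cv2.connectedComponentsWithStats(m); k=1+st[1:,4].argmax(); return l==k
off=np.array([295,175])
lid=circ((z>.0305)&(z<.042)|(z>.042)); pts=s[lid]
c,r=cv2.minEnclosingCircle(pts[:,:2].astype(np.float32)); print("lid",c,r,np.nanmedian(pts[:,2]),lid.sum())
tab=z>.05; tp=s[tab]; print("tab",tp.mean(0),len(tp)); print(cv2.minAreaRect(tp[:,:2].astype(np.float32)))
rim=(z>.02)&(z<.0305); rp=s[rim]; print("rim",len(rp),np.median(rp,0))
np.set_printoptions(linewidth=400,threshold=9999)
print((z[::3,::3]*1000).round().astype(int))
big=cv2.resize(p[165:270,285:400],None,fx=6,fy=5.5,interpolation=cv2.INTER_CUBIC); cv2.imwrite("pics/crop1.png",big)
for n,(u,v) in dict(other=(172,199),spool=(361,145),block=(271,130),orange=(258,209),purple=(360,288)).items(): print(n,W[v,u])
E
```

```text
hist (array([   0,   71, 4611, 1126,   16,   21,   23,  126, 1212,  747,    7,
          3,    5,    9,   67,    5,    0]), array([-0.01 , -0.005,  0.   ,  0.005,  0.01 ,  0.015,  0.02 ,  0.025,
        0.03 ,  0.035,  0.04 ,  0.045,  0.05 ,  0.055,  0.06 ,  0.065,
        0.07 ,  0.075]))
lid (0.5468131303787231, -0.2332914173603058) 0.0522427074611187 0.034636713999921416 2034
tab [ 0.50958839 -0.24084924  0.06165371] 86
((0.5097506046295166, -0.24181604385375977), (0.023580482229590416, 0.013341917656362057), 13.040474891662598)
rim 163 [ 0.59805716 -0.19727764  0.02748072]
[[                   5                    2                    4                    4                    4                    4                    3                    5                    5                    3                    4                    2                    5                    3                    6                   -1                    5                    3
                     3                    5                    5                    4                    2                    2         
[... 18697 characters left out ...]
                5                    6                    1                    4                    5                    3
                     5                    2                    4                    4                    6                    4                    4                    5                    6                    4                    2                    4                    6                    8]]
other [0.57529047 0.11505732 0.03273517]
spool [ 0.69494727 -0.26758829  0.03187575]
block [ 0.72173624 -0.0821139   0.03410801]
orange [ 0.56026634 -0.05844686  0.01249563]
purple [ 0.40309942 -0.27013006  0.01349657]<stdin>:13: RuntimeWarning: invalid value encountered in cast
```

View pics/crop1.png

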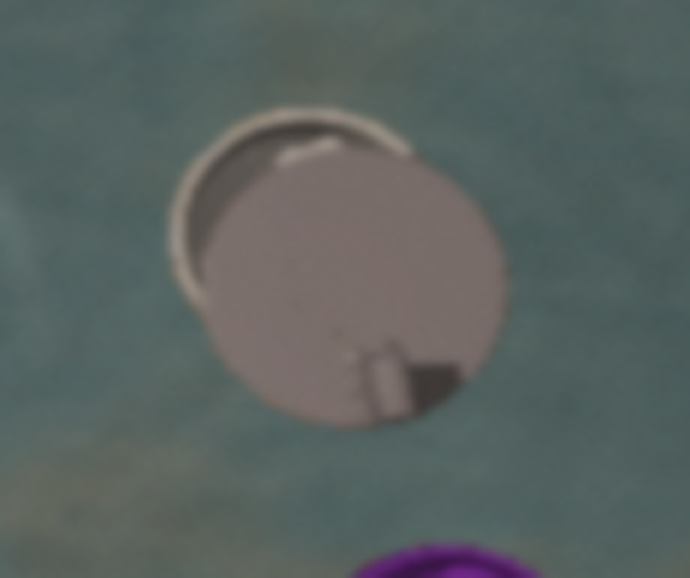

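The lid measures 52.2 mm in radius with its top at 34.6 mm. The tab measures 23.6×13.3 mm, 38 mm from the lid centre, with its top at 63 mm, so it all agrees with the given sizes. In the crop, the rim crescent is visible at upper left. I'll fit the dish circle to it, then move to pre-grasp.

```bash
cat >> h.py <<'E'
from scipy.spatial.transform import Rotation as Ro
from scipy.optimize import least_squares
def rays(n,uv,z):
    c,R,t=cal(n); o=-R.T@t
    q=np.c_[(uv[:,0]-c['cx'])/c['fx'],(uv[:,1]-c['cy'])/c['fy'],np.ones(len(uv))]@R
    return o+q*((z-o[2])/q[:,2])[:,None]
def quat(r): x,y,z,w=r.as_quat(); return [w,x,y,z]
def tool(yaw,th=0,flip=False):  # lid yaw, tilt about lid y
    return Ro.from_euler('z',yaw)*Ro.from_euler('y',th)*Ro.from_euler('x',np.pi)*Ro.from_euler('z',np.pi if flip else 0)
E
python3 - <<'E'
from h import *
p=cv2.imread("pics/top0.png"); d=np.load("top0.npy"); W=cloud("top",d)
L=np.array([.5468,-.2333])
v,u=np.mgrid[175:260,295:390]; uv=np.c_[u.ravel(),v.ravel()].astype(float)
P=rays("top",uv,.028); z=W[175:260,295:390,2].ravel(); px=p[175:260,295:390].reshape(-1,3).astype(int)
m=(px[:,2]>px[:,0]-8)&(px.sum(1)>290)&(np.hypot(*(P[:,:2]-L).T)>.056)&(z>.022)&(z<.033)
Q=P[m,:2]; f=least_squares(lambda c:np.hypot(*(Q-c).T)-.045,[.57,-.217],loss='soft_l1',f_scale=.002)
fr=least_squares(lambda c:np.hypot(*(Q-c[:2]).T)-c[2],[.57,-.217,.045],loss='soft_l1',f_scale=.002)
print(len(Q),f.x,np.abs(f.fun).max(),fr.x,"offset",f.x-L,np.hypot(*(f.x-L)))
# lid outline by ray at top plane, excluding depth mixing
m=(z>.030)&(z<.04); img=m.reshape(85,95).astype(np.uint8); img=cv2.morphologyEx(img,cv2.MORPH_CLOSE,np.ones((5,5)))
c=max(cv2.findContours(img,0,1)[0],key=cv2.contourArea)[:,0]+[295,175]
C=rays("top",c.astype(float),.034)[:,:2]; g=least_squares(lambda c:np.hypot(*(C-c[:2]).T)-c[2],[*L,.052],loss='soft_l1',f_scale=.002); print("lid",g.x)
m=z>.058; T=rays("top",uv[m],.063)[:,:2]; r=cv2.minAreaRect(T.astype(np.float32)); print("tab",T.mean(0),r, np.hypot(*(T.mean(0)-g.x[:2])))
e=g.x[:2]-T.mean(0); yaw=np.arctan2(e[1],e[0]); print("yaw",yaw)
for fl in (0,1):
  for th in (0,.2):
    print(fl,th,kin.inverse_kinematics([*T.mean(0),.14],quat(tool(yaw,th,fl))))
E
```

```text
123 [ 0.56570129 -0.21894233] 0.0030194132626398945 [ 0.56574769 -0.21890696  0.0449531 ] offset [0.01890129 0.01435767] 0.023736079910944473
lid [ 0.54804675 -0.23222842  0.05096463]
tab [ 0.5097344  -0.24123436] ((0.5097509622573853, -0.24139024317264557), (0.02346428856253624, 0.012783092446625233), 14.48669147491455) 0.0393566072922624
yaw 0.23087489164099836
0 0 [-0.37842879  0.77461912  1.0154883   1.99818641 -0.87380915  0.88690069
 -0.21595519]
0 0.2 [-0.31496772  0.75298441  0.86512723  1.89883974 -0.53131393  0.94619115
 -0.53239544]
1 0 [ 0.02605221  0.53688965  0.39727042  1.97449218 -0.31613667  0.68995835
  2.42089411]
1 0.2 [-0.01711741  0.60053702  0.4104232   1.87999578 -0.15461161  0.87722559
  2.25800626]
```

```bash
cat >> h.py <<'E'
T=np.array([.5097,-.2412]); yaw=.235
E
python3 - <<'E'
from h import *
q=quat(tool(yaw))
env.reach([*T,.30],q); env.grip(.045,40)
env.movel([*T,.165],.15)
for n in("top","side"):
    p,d=camera(n); np.save(n+"1.npy",d); cv2.imwrite(f"pics/{n}1.png",p)
s=cv2.imread("pics/side1.png")[120:260,230:430]; cv2.imwrite("pics/side1c.png",cv2.resize(s,None,fx=4,fy=4,interpolation=cv2.INTER_CUBIC))
st=env.get_state(); print(st['time'],st['tcp_pos'],st['opening'],st['force'])
E
```

```text
4.7833 [ 0.51025051 -0.24148678  0.16595666] 0.04489163086151137 [-1.32417001  1.19056445 -0.31355923]
```

View pics/side1c.png

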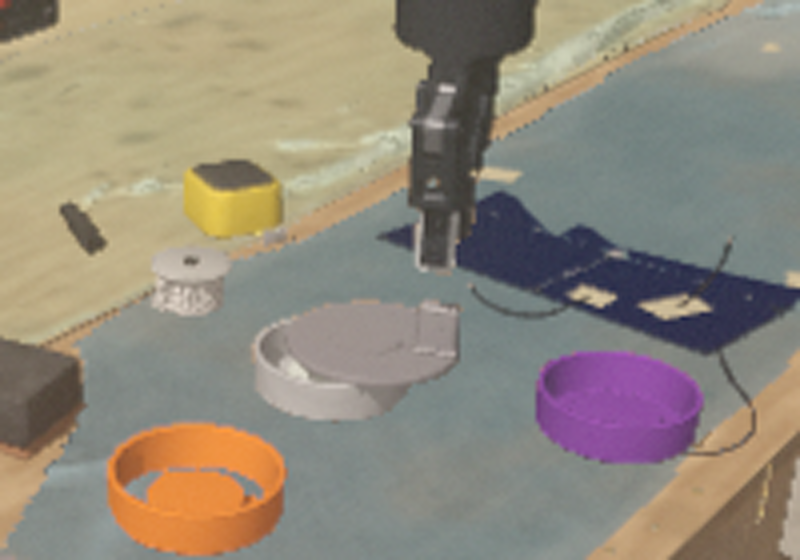

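The view shows the fingertips at crop px (435,270), straight above the tab at (438,315), with the fingers straddling it. I'll go down and grip.

```bash
cat >> h.py <<'E'
ex=np.array([np.cos(yaw),np.sin(yaw),0]); RIM=.028
L0=np.array([*(T+.038*ex[:2]),RIM]); D=np.array([.5657,-.2189,RIM])
def lidmove(Lp,th,v,off):  # lid origin, tilt; off = TCP minus lid origin in lid frame at grasp
    env.movel(list(Lp+(Ro.from_euler('z',yaw)*Ro.from_euler('y',th)).apply(off)),v,rot=quat(tool(yaw,th)))
def far2lid(F,th): return F-(Ro.from_euler('z',yaw)*Ro.from_euler('y',th)).apply([.052,0,0])
E
python3 - <<'E'
from h import *
f0=env.get_state()['force']
hit=env.movel([*T,.112],.06,stop_force=4)
s=env.get_state(); print(hit,s['tcp_pos'],s['force'])
if hit: env.movel([*s['tcp_pos'][:2],s['tcp_pos'][2]+.002],.03)
env.grip(0.0,45)
s=env.get_state(); print(s['time'],s['tcp_pos'],s['opening'],s['gripper_force'],np.subtract(s['force'],f0))
E
```

```text
False [ 0.50987706 -0.24141385  0.11229304] [ 0.60300412 -0.67044975 -0.59710353]
6.2083 [ 0.50993138 -0.24126963  0.11236813] 0.010948080791691921 46.523884534835815 [ 1.24334462 -0.35741665  3.07665215]
```

```bash
python3 - <<'E'
from h import *
s=env.get_state(); off=Ro.from_euler('z',yaw).inv().apply(np.array([*T,.112])-L0); np.save("off.npy",off); print(off)
F=L0+.052*ex
for th in np.radians([3,6,9,12]):
    lidmove(far2lid(F+[0,0,.003*th/.21],th),th,.04,off)
env.dwell(.3)
s=env.get_state(); print(s['time'],s['tcp_pos'],s['opening'],s['gripper_force'],s['force'])
p,d=camera("side"); np.save("side2.npy",d); cv2.imwrite("pics/side2.png",p)
cv2.imwrite("pics/side2c.png",cv2.resize(p[150:250,270:390],None,fx=5,fy=5,interpolation=cv2.INTER_CUBIC))
W=cloud("side",d)[185:235,285:360].reshape(-1,3)
ey=np.array([-ex[1],ex[0],0]); q=(W-L0)@np.c_[ex,ey]
m=(np.hypot(*q.T)<.045)&(np.abs(q[:,1])>-1)&(q[:,0]>-.02)&(W[:,2]>.025)&(W[:,2]<.06); A=np.c_[q[m],np.ones(m.sum())]
c=np.linalg.lstsq(A,W[m,2],rcond=None)[0]; print("plane slope",c,m.sum(),"top at far",c@[.052,0,1])
E
```

```text
[-3.80000000e-02  1.83647273e-17  8.40000000e-02]
7.8083 [ 0.52817601 -0.236844    0.13185143] 0.011241486274272242 45.971431732177734 [ 0.75029536  0.23743551 -1.35524337]
plane slope [-0.17086754 -0.03409191  0.04594562] 347 top at far 0.03706050539452101
```

View pics/side2c.png

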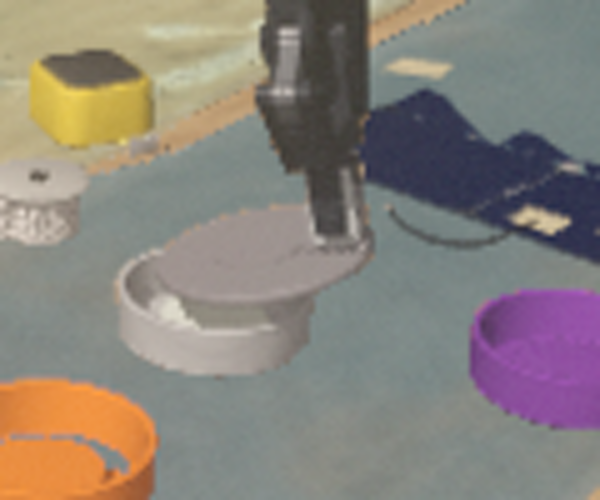

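The view shows the tab side tipped up in the fingers. The plane fit gives about 10° of tilt, with the far edge about 3 mm above the rim, so step 1 is met. Now I'll raise it, level it and centre it, then check before lowering.

```bash
python3 - <<'E'
from h import *
off=np.load("off.npy"); F=L0+.052*ex; th=np.radians(12)
lidmove(far2lid(F+[0,0,.018],th),th,.05,off); env.dwell(.25)
lidmove(L0+[0,0,.022],0,.04,off)
lidmove(D+[0,0,.022],0,.04,off); env.dwell(.3)
s=env.get_state(); print(s['time'],s['tcp_pos'],s['opening'],s['gripper_force'],s['force'], "want",D+[0,0,.022]+Ro.from_euler('z',yaw).apply(off))
ey=np.array([-ex[1],ex[0],0])
for n in("side","top"):
    p,d=camera(n); np.save(n+"3.npy",d); cv2.imwrite(f"pics/{n}3.png",p)
    W=cloud(n,d).reshape(-1,3); q=(W-D)@np.c_[ex,ey]
    m=(np.hypot(*q.T)<.045)&(q[:,0]>-.015)&(W[:,2]>.04)&(W[:,2]<.07); A=np.c_[q[m],np.ones(m.sum())]
    c=np.linalg.lstsq(A,W[m,2],rcond=None)[0] if m.sum()>50 else None; print(n,"plane",c,m.sum())
a=cv2.imread("pics/side3.png")[140:240,260:380]; b=cv2.imread("pics/top3.png")[150:250,280:400]
cv2.imwrite("pics/both3.png",np.vstack([cv2.resize(x,(360,300),interpolation=cv2.INTER_CUBIC) for x in(a,b)]))
E
```

```text
10.325 [ 0.52856195 -0.22793624  0.13403354] 0.011137882103002372 45.95508098602295 [ 0.5089685  -0.24469088 -1.45991234] want [ 0.52874446 -0.22774803  0.134     ]
side plane [-0.01238836 -0.00064539  0.05497738] 353
top plane [-0.01783471 -0.00386846  0.05653686] 557
```

View pics/both3.png

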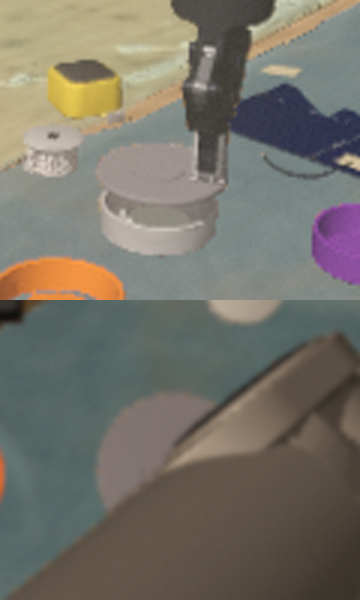

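The lid hangs level (about 1°) 20 mm above the dish, and its outline overhangs the dish evenly in the side view (lid 95–228 px, dish 100–217 px). Lowering now.

```bash
python3 - <<'E'
from h import *
off=np.load("off.npy"); o=Ro.from_euler('z',yaw).apply(off)
env.movel(list(D+o+[0,0,.004]),.04)
hit=env.movel(list(D+o+[0,0,-.001]),.01,stop_force=3)
env.dwell(.2)
s=env.get_state(); print(hit,s['time'],s['tcp_pos'][2]-o[2]-RIM,s['gripper_force'],s['force'])
env.grip(.04); env.dwell(.2)
p=np.array(env.get_state()['tcp_pos']); env.movel([*p[:2],.18],.08)
env.movel([p[0]-.05,p[1],.30],.15); env.reach([.45,.05,.32],quat(tool(yaw))); env.dwell(.3)
s=env.get_state(); print(s['time'],s['force'],s['tcp_pos'])
for n in("side","top"):
    im,d=camera(n); cv2.imwrite(f"pics/{n}4.png",im); W=cloud(n,d).reshape(-1,3); q=W-D
    r=np.hypot(q[:,0],q[:,1])<.07; m=r&(W[:,2]>.03)&(W[:,2]<.042)
    A=np.c_[q[m][:,:2],np.ones(m.sum())]; print(n,np.linalg.lstsq(A,W[m,2],rcond=None)[0],m.sum())
    print(cv2.minEnclosingCircle(W[r&(W[:,2]>.031)][:,:2].astype(np.float32)))
a=cv2.imread("pics/side4.png")[140:240,260:380]; b=cv2.imread("pics/top4.png")[150:250,280:400]
cv2.imwrite("pics/both4.png",np.vstack([cv2.resize(x,(360,300),interpolation=cv2.INTER_CUBIC) for x in(a,b)]))
E
```

```text
True 11.6417 0.000391933674742561 46.90989017486572 [0.07201686 0.74556348 5.80193175]
15.6333 [ 0.08049326 -0.30167098  1.01801574] [0.45019761 0.04911358 0.32000789]
side [-0.01369324 -0.01037785  0.03334868] 659
((0.5660098195075989, -0.2174852192401886), 0.05345561355352402)
top [ 0.00027709 -0.00077773  0.03461826] 1948
((0.5657276511192322, -0.2186765968799591), 0.05200085788965225)
```

View pics/both4.png

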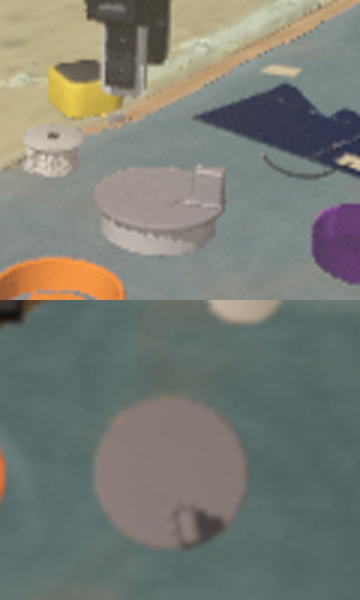

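The lid lies flat with its top at 34.6 mm, centred within 1 mm of the measured dish centre and fully covering the rim. The robot is clear of everything.

```bash
python3 -c "
from h import *
print(job.job_done())"
```

```text
the job is handed in; nothing more can be done
None
```

The slipped lid was tipped up edge-first, lifted about 2 cm, set back level and within about 1 mm of the dish centre as first measured, and released. The job is handed in, about 16 s on the robot's clock; no verdict was returned.

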